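# Shut the gas valve in the bench service box

### The job

Turn off the gas at this lab bench: push the sliding cover that hides the yellow gas valve (the one on the side of the yellow pipe) all the way across to the other cover, then push the yellow handle clockwise to its stop, so that it stands straight across its pipe. Only push with the fingers; leave the other cover, the blue water valve and all the loose things as they are, and finish clear of everything.

Things in the scene. Friction and masses are not known exactly. Their poses are not given: they have to be found in the camera images.
- service_box: grey bench service box, 200 mm (its x) by 460 mm (its y), fixed; origin at the centre of its underside, on the bench; x to its far side, y to its left end. Walls 70 mm high; 6 mm rails on its long sides reach 86 mm. Two sliding covers on top, left (y > 0) and right (y < 0), over two bays, each 184 x 220 mm inside. One bay holds the yellow gas valve, the other the blue water valve: it varies
- gas_post (a point): top of the yellow post outside the box (42 mm wide, 50 mm tall), 170 mm beyond the gas valve's axis in box x; the yellow pipe runs to it from the gas valve through the far wall, so it shows which bay holds the gas valve
- water_post (a point): top of the blue post of the water valve, the same
- left_cover (a joint): how far the left cover has slid from closed towards the other cover (box -y direction), in m: 0 closed, 0.2 at its stop, where it lies under the other cover. It starts between 0 and 0.03, slides with about 3 N, stays where it is left and cannot be lifted. The cover is a white plate 184 x 228 mm, 5 mm thick, underside 71 mm above the bench
- left_cover_tab (a point): middle of the outer face of the red upright tab at the outer end of the left cover (it moves with the cover), 92 mm above the bench. Push on this face towards box -y. The tab is 90 mm wide (box x), 8 mm thick (box y) and stands from the plate's top at 76 mm to 100 mm above the bench
- right_cover (a joint): how far the right cover has slid from closed towards the other cover (box +y direction), in m: 0 closed, 0.2 at its stop, where it lies over the other cover. It starts between 0 and 0.03, slides with about 3 N, stays where it is left and cannot be lifted. The cover is a white plate 184 x 228 mm, 5 mm thick, underside 78 mm above the bench
- right_cover_tab (a point): middle of the outer face of the red upright tab at the outer end of the right cover (it moves with the cover), 92 mm above the bench. Push on this face towards box +y. The tab is 90 mm wide (box x), 8 mm thick (box y) and stands from the plate's top at 83 mm to 100 mm above the bench
- gas_handle (a joint): angle of the yellow gas handle: 0 = open, it points along its pipe to the box's front (box -x); grows as it turns clockwise seen from above; 1.571 (its stop) = shut, it points across its pipe to the box's left (box +y). Starts between 0 and 0.35, stays where left, needs about 2 N at the handle's end
- gas_pivot (a point): on the upright turning axis of the yellow handle, 51 mm above the bench, near the middle of its bay. The handle is a bar 14 mm wide and 22 mm tall (40 to 62 mm above the bench) that reaches 66 mm from the axis, with a hub 24 mm wide on the axis; the pipe and the brass body under it lie below 37 mm
- gas_tip (a point): middle of the yellow handle's free end, 66 mm from its axis, 51 mm above the bench
- water_handle (a joint): angle of the blue water handle: 0 = open, it points along its pipe to the box's front (box -x); grows as it turns clockwise seen from above; 1.571 (its stop) = shut, it points across its pipe to the box's left (box +y). Starts between 0 and 0.35, stays where left, needs about 2 N at the handle's end; same shape as the yellow one; to be left alone
- water_tip (a point): middle of the blue handle's free end, 66 mm from its axis
- beaker: glass beaker, 68 mm wide, 90 mm tall, behind the service box between the two pipe posts; loose, origin at the centre of its underside; to be left alone
- amber_bottle: amber glass bottle, 60 mm wide, 130 mm tall, beyond the box's left end; loose, origin at the centre of its underside; to be left alone
- white_jar: white jar with green cap, 64 mm wide, 75 mm tall, beyond the box's right end; loose, origin at the centre of its underside; to be left alone
- slide_case: wooden slide case 90 x 50 x 32 mm, behind the box on the left; loose, origin at the centre of its underside; to be left alone
- dish: clear covered dish, 86 mm wide, 20 mm tall, behind the box on the right; loose, origin at the centre of its underside; to be left alone
- eraser: white eraser 55 x 24 x 14 mm, in front of the box (robot's side); loose, origin at the centre of its underside; to be left alone
- stain_box: blue plastic box 45 x 70 x 30 mm, beyond the box's left end, near the amber bottle; loose, origin at the centre of its underside; to be left alone

How it is judged (in metres and radians):
On the way, in this order (a step that is already met when the one before it is completed fails the run):
1. the cover over the yellow gas valve is slid aside (at least 165 of its 200 mm) (((y of gas_pivot in the frame of service_box above 0 m and value of joint left_cover above 0.165 m) or (not (y of gas_pivot in the frame of service_box above 0 m) and value of joint right_cover above 0.165 m))), for 0.2 s.
2. the yellow handle is pushed shut (value of joint gas_handle above 1.45 rad), for 0.2 s.
At the end, for the whole second after the job is handed in: The cover over the gas bay is slid at least 165 mm of its 200 mm, the yellow handle is within 7 degrees of its shut stop and at rest, the blue handle's end is within 12 mm and every loose thing within 20 mm of its start (((y of gas_pivot in the frame of service_box above 0 m and value of joint left_cover above 0.165 m) or (not (y of gas_pivot in the frame of service_box above 0 m) and value of joint right_cover above 0.165 m)) and value of joint gas_handle above 1.45 rad and velocity of joint gas_handle below 0.05 rad/s and not (distance of water_tip from where it was at the start of the episode above 0.012 m) and not (distance of beaker from where it was at the start of the episode above 0.02 m) and not (distance of amber_bottle from where it was at the start of the episode above 0.02 m) and not (distance of white_jar from where it was at the start of the episode above 0.02 m) and not (distance of slide_case from where it was at the start of the episode above 0.02 m) and not (distance of dish from where it was at the start of the episode above 0.02 m) and not (distance of eraser from where it was at the start of the episode above 0.02 m) and not (distance of stain_box from where it was at the start of the episode above 0.02 m)); the robot touches nothing.
It fails at once if the other cover is moved by more than 20 mm ((y of gas_pivot in the frame of service_box above 0 m and distance of right_cover_tab from where it was at the start of the episode above 0.02 m) or (not (y of gas_pivot in the frame of service_box above 0 m) and distance of left_cover_tab from where it was at the start of the episode above 0.02 m)).
It fails at once if the end of the blue water handle is moved by more than 12 mm (distance of water_tip from where it was at the start of the episode above 0.012 m).
It fails at once if a loose thing is lifted or moved by more than 20 mm (distance of any of beaker, amber_bottle, white_jar, slide_case, dish, eraser, stain_box from where it was at the start of the episode above 0.02 m).
It also fails if it takes over 45 s, if anything falls off the work surface, if the arm or the gripper's body presses on something with over 40 N, if the wrist force passes 120 N, or if a joint passes its speed limit or range.

### The arm

A 7-joint arm with a two-finger parallel gripper is mounted at the origin on the work surface. World frame = base frame: x ahead of the robot, y to its left, z up, the work surface at z = 0. Lengths are in mm, angles in rad, forces in N, time in s.
With the tool pointing down it reaches from about 425 to 1025 mm from the base axis. Payload 3.6 kg.
Tool frame: the origin (TCP) lies on the centre line of the jaws, within the pads' length; the fingertips stand 25 mm ahead of it and the grasp point (between the pads) lies 6 mm ahead of it; y points along the fingers, x is the direction in which the jaws open and shut, and the axes are right-handed (so a half turn about y gives the same grasp; the last joint's range is limited). The gripper opens to 85 mm and grips with 20 to 120 N. Pads are 22 mm wide; open, the fingers measure 114 mm over their backs; the gripper's body (76 mm by 85 mm) begins 54 mm behind the grasp point. The pads swing forward as they close: fully open they stand 13 mm farther back than shut.
Start: joints at [1.016, 0.591, 0.048, 1.609, -0.033, 0.943, -0.034], TCP at [323.034, -649.06, 256.302] pointing down, gripper open.
Joint ranges: [-2.69, 2.69], [-0.47, 2.24], [-1.27, 1.36], [0.19, 2.51], [-1.53, 4.68], [0.08, 2.07], [-3.09, 3.09]. Speed limits (rad/s): [2.57, 2.57, 3.14, 3.14, 3.14, 3.14, 3.14].

### API

Orientations are given as a unit quaternion [x, y, z, w].
In Python, from cell import status, viewer, env gives the robot as it stands.
- The arm moves only by the shell command python3 -m creep 'ROWS'. ROWS is JSON, a list of rows, each a list of 5 numbers: the shift along the tool's x, y, z in mm, then the turn about the tool's y in rad, then the opening, from 0 (shut) to 1 (fully open). A call has 1 to 20 rows; each row shifts and turns the commanded pose from where the row before left it, along the tool's axes as they then stand; what a row does not reach is not made up. A row lasts 1/12 s, in which the tool goes at most 41.7 mm and 7.16 degrees, less where a joint would pass 70% of its speed; a pose out of reach is approached as far as the arm can. A call with a gripper value outside its range is refused whole. The fingers move at their own pace and stop on an object; the grip force is fixed at half the most. Time passes only in rows, so rows that do not move let the fingers close. It gives the time, the measured TCP pose, the force and the opening at its end, in the units of the state.
- status.observe(): the state, without advancing time (a new reading comes with each control period).
- viewer.camera(name): name is "side" or "top"; returns a dict with "img" (420x560x3 uint8, blue, green, red), "fovy" (degrees; the focal length in pixels is half the picture's height over the tangent of half this angle, whatever the lens; pixels are square), "cx", "cy" (the principal point, pixels), "k1" (the pictures are not rectified: a ray, as slopes to the right and down, at radius r is drawn at 1 + k1 r^2 times it, then the intrinsics apply), "view" (4x4, takes a point from world to camera coordinates). Camera axes: x right, y up, looking along -z (the intrinsics and any distortion apply to the point x, -y, -z); pixel columns grow to the right and rows downward; lengths in mm; the calibration is good to about 2 mm. A picture is of the moment at which its call begins. There is no depth.
- env.sign_off(): hands the job in, once; it reports no verdict.
The state is a dict: "time": time; "q": joint angles; "qd": joint speeds; "effort": joint torques, N m; "tool_pos": TCP position; "tcp_rot": TCP orientation; "contact_force": force on the tool from outside, world axes, zero at the start; "torque": the same for the moment, N m; "grip_width": finger opening in mm.
Only numpy, scipy, OpenCV 4.12 (cv2) and the standard library are available. Lean on these libraries where they do the work, as an engineer would, in place of code of your own. Each camera call takes 0.05 s, during which the arm holds its last target.

## Working session

There is one attempt and no reset: what is moved stays moved. The work goes in short steps, Python scripts to look and compute and a shell command to move; the robot and the scene stay as the last step left them, time stands still between calls to the robot, and variables do not carry over. Pictures are saved under pics/ and viewed, and the job is handed in when it is done.

```bash
ls; mkdir -p pics; python3 - <<'E'
from cell import status, viewer, env
import cv2
s=status.observe()
for k,v in s.items(): print(k,v)
for n in ("side","top"):
    c=viewer.camera(n); cv2.imwrite(f"pics/{n}0.png",c["img"]); print(n,c["fovy"],c["cx"],c["cy"],c["k1"],c["view"])
E
```

```text
pics
time 0.0
q [ 1.01552083  0.59210934  0.04827773  1.60983685 -0.03330733  0.94268967
 -0.03372514]
qd [ 0.00067537 -0.00014696  0.00013854 -0.00072903  0.00089539 -0.00180914
 -0.00091781]
effort [-2.86920103e-04 -5.48701930e+01  1.54598929e+00 -1.98125607e+01
  9.25089349e-03  8.87311937e-03  5.67178347e-06]
tool_pos [ 322.69262799 -648.36084607  255.14191162]
tcp_rot [-0.60078137  0.37298218 -0.37159765  0.60154902]
contact_force [ 0.70097351  0.35547008 -0.19048311]
torque [ 0.01583938 -0.03033912 -0.00233505]
grip_width 85.04169135513135
side 43.45136646905179 279.0978207400992 203.03907470977163 -0.050641969265781316 [[ 8.38073709e-01 -5.45328120e-01 -1.58018912e-02 -4.85175202e+02]
 [ 3.15344918e-01  4.60587502e-01  8.29708826e-01 -2.49012680e+02]
 [-4.45185401e-01 -7.00340200e-01  5.57972727e-01 -1.32115164e+03]
 [ 0.00000000e+00  0.00000000e+00  0.00000000e+00  1.00000000e+00]]
top 47.16780399216604 275.73468317251206 209.21480785407033 -0.08739548660550858 [[-2.09958888e-02 -9.99636483e-01 -1.69137303e-02  2.95650727e+01]
 [ 9.81273603e-01 -2.38442284e-02  1.91137566e-01 -5.75271124e+02]
 [-1.91471379e-01 -1.25838940e-02  9.81417524e-01 -1.26107106e+03]
 [ 0.00000000e+00  0.00000000e+00  0.00000000e+00  1.00000000e+00]]
```

View pics/top0.png

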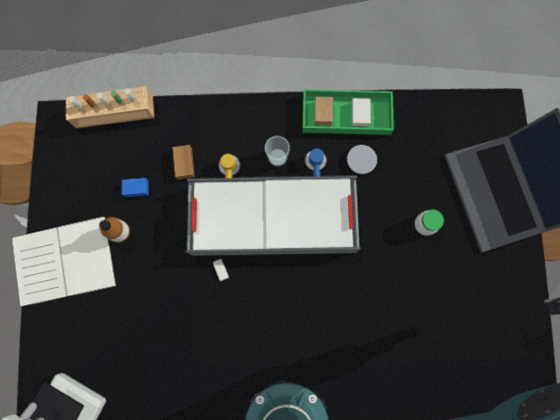

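View pics/side0.png

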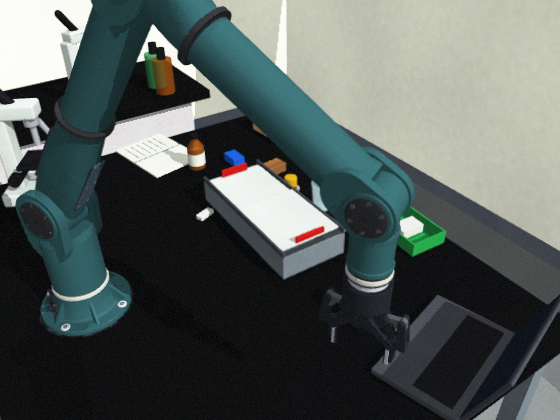

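```bash
cat > h.py <<'E'
import numpy as np, cv2
from cell import status, viewer, env
def K(c):
    f=c["img"].shape[0]/2/np.tan(np.radians(c["fovy"]/2))
    return np.array([[f,0,c["cx"]],[0,f,c["cy"]],[0,0,1]])
def back(c,uv,z):
    "pixels (original picture) -> world at height z"
    V=np.array(c["view"]); R=V[:3,:3]; C=-R.T@V[:3,3]
    p=cv2.undistortPoints(np.array(uv,float).reshape(-1,1,2),K(c),np.array([c["k1"],0,0,0,0.]),None,None)[:,0]
    d=np.c_[p[:,0],-p[:,1],-np.ones(len(p))]@R
    z=np.broadcast_to(z,len(p))
    return C+d*((z-C[2])/d[:,2])[:,None]
def proj(c,P):
    V=np.array(c["view"]); q=np.array(P,float).reshape(-1,3)@V[:3,:3].T+V[:3,3]
    q=q*[1,-1,-1]
    return cv2.projectPoints(q,np.zeros(3),np.zeros(3),K(c),np.array([c["k1"],0,0,0,0.]))[0][:,0]
def crop(c,name,u0,v0,u1,v1,s):
    cv2.imwrite("pics/"+name,cv2.resize(c["img"][v0:v1,u0:u1],None,fx=s,fy=s,interpolation=cv2.INTER_CUBIC))
E
python3 - <<'E'
from h import *
c=viewer.camera("top")
crop(c,"t1.png",165,135,365,285,4)
from scipy.spatial.transform import Rotation as R
s=status.observe(); print(R.from_quat(s["tcp_rot"]).as_matrix().round(3))
E
```

```text
[[ 0.446 -0.001  0.895]
 [-0.895  0.002  0.446]
 [-0.002 -1.    -0.   ]]
```

View pics/t1.png

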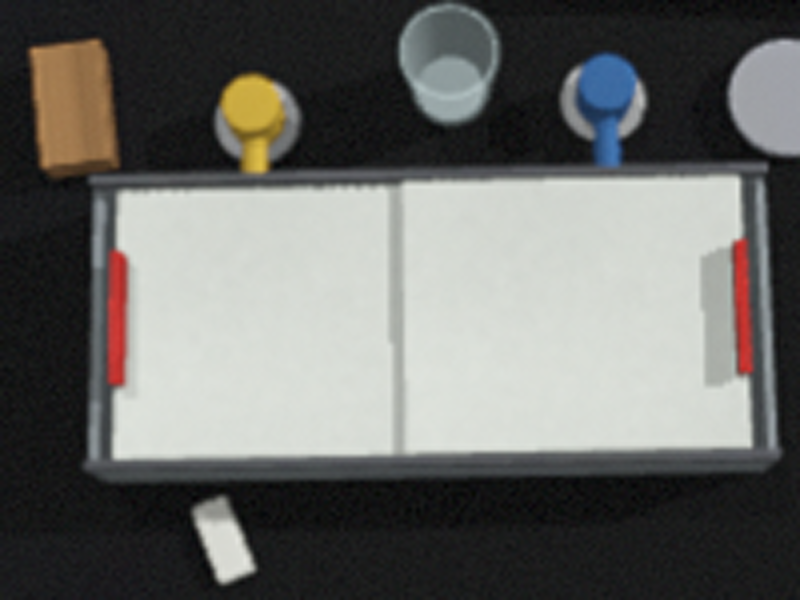

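```bash
python3 - <<'E'
from h import *
c=viewer.camera("top")
def o(l): return np.array(l,float)/4+[165,135]-0.375*0
P=back(c,o([(90,177),(767,164),(780,461),(85,468)]),86)[:,:2]
print("corners FL FR NR NL",P.round(1), "len far/near",np.linalg.norm(P[1]-P[0]),np.linalg.norm(P[3]-P[2]),"wid",np.linalg.norm(P[3]-P[0]),np.linalg.norm(P[2]-P[1]))
yv=(P[0]-P[1]+P[3]-P[2]); yv/=np.linalg.norm(yv); xv=np.array([yv[1],-yv[0]])
cen=P.mean(0); print("cen",cen,"yaw",np.degrees(np.arctan2(xv[1],xv[0])))
names={"lt far out top":(109,251,100),"lt near out top":(107,385,100),"rt far out":(745,239,100),"rt near out":(752,373,100),"gas post":(251,103,50),"water post":(607,84,50),"inner edge far":(402,185,83),"inner edge near":(405,455,83),"case":(70,100,32),"Lcover edge":(115,190,76),"eraser":(222,540,14)}
for k,(u,v,z) in names.items():
    p=back(c,o([(u,v)]),z)[0,:2]; d=p-cen; print(k,p.round(1),"box",(d@xv).round(1),(d@yv).round(1))
E
```

```text
corners FL FR NR NL [[ 658.9  254.7]
 [ 656.2 -205.3]
 [ 454.6 -203.2]
 [ 460.3  255.3]] len far/near 460.00873551809696 458.510232723018 wid 198.53496581574012 201.68671683868334
cen [557.49922494  25.39537619] yaw -0.5248083431969824
lt far out top [603.8 238.3] box 44.3 213.3
lt near out top [513.4 238.5] box -46.1 212.7
rt far out [ 601.4 -185.5] box 45.9 -210.5
rt near out [ 511.4 -185.6] box -44.2 -211.4
gas post [719.1 148.7] box 160.5 124.8
water post [ 726.5 -101.9] box 170.1 -125.7
inner edge far [648.4  42.3] box 90.7 17.8
inner edge near [464.8  43.5] box -92.9 17.2
case [730.6 281. ] box 170.8 257.2
Lcover edge [651.9 239.3] box 92.4 214.8
eraser [416.1 173.7] box -142.7 147.0
```

```bash
python3 -m creep '[[0,0,0,-0.1,0],[0,0,0,-0.1,0],[0,0,0,-0.1,0],[0,0,0,-0.1,0],[0,0,0,-0.1,0],[0,0,0,-0.1,0],[0,0,0,-0.1,0],[0,0,0,-0.1,0],[0,0,0,-0.1,0],[0,0,0,-0.1,0],[0,0,0,-0.1,0],[0,0,0,0,0]]'; cat > st.py <<'E'
from h import *
from scipy.spatial.transform import Rotation as R
s=status.observe(); M=R.from_quat(s["tcp_rot"]).as_matrix()
p=s["tool_pos"]; cen=np.array([557.5,25.4]); a=np.radians(-0.5)
xv=np.array([np.cos(a),np.sin(a)]); yv=np.array([-np.sin(a),np.cos(a)])
d=np.array(p)[:2]-cen
print("t",round(s["time"],2),"tcp",np.round(p,1),"box xy",(d@xv).round(1),(d@yv).round(1),"toolx yaw",np.degrees(np.arctan2(M[1,0],M[0,0])).round(2),"down",M[:,1].round(3),"F",np.round(s["contact_force"],1),"w",round(s["grip_width"],1))
print("q",np.round(s["q"],2))
E
python3 st.py
```

```text
time: 1.2
tool_pos: [322.6, -649.0, 255.9]
tcp_rot: [-0.707, 0.003, -0.003, 0.707]
contact_force: [-0.3, -0.5, -0.2]
grip_width: 0.1
t 1.2 tcp [ 322.6 -649.   255.9] box xy -229.0 -676.5 toolx yaw -0.44 down [-0.     0.001 -1.   ] F [-0.3 -0.5 -0.2] w 0.1
q [ 1.2   0.6  -0.24  1.6   0.17  0.96  0.9 ]
```

```bash
python3 -m creep '[[7.4,0,30,0,0],[7.4,0,30,0,0],[7.4,0,30,0,0],[7.4,0,30,0,0],[7.4,0,30,0,0],[7.4,0,30,0,0],[7.4,0,30,0,0],[7.4,0,30,0,0],[7.4,0,30,0,0],[7.4,0,30,0,0],[7.4,0,30,0,0],[7.4,0,30,0,0],[7.4,0,30,0,0],[7.4,0,30,0,0],[7.4,0,30,0,0],[7.4,0,30,0,0],[7.4,0,30,0,0],[7.4,0,30,0,0],[7.4,0,30,0,0],[7.4,0,30,0,0]]'; python3 st.py; python3 - <<'E'
from h import *
c=viewer.camera("top")
print(back(c,[(108,227),(122,233),(135,187),(123,240)],[130,60,30,0]).round())
crop(c,"b.png",80,150,280,300,4)
E
```

```text
time: 2.87
tool_pos: [476.6, -49.0, 256.5]
tcp_rot: [0.707, -0.004, 0.004, -0.707]
contact_force: [0.3, -0.3, 0.1]
grip_width: 0.2
t 2.87 tcp [476.6 -49.  256.5] box xy -80.3 -75.1 toolx yaw -0.7 down [ 0. -0. -1.] F [ 0.3 -0.3  0.1] w 0.2
q [ 0.33  0.31 -0.4   2.14  0.18  0.73 -0.19]
[[525. 454. 130.]
 [519. 439.  60.]
 [655. 417.  30.]
 [508. 456.   0.]]
```

View pics/b.png

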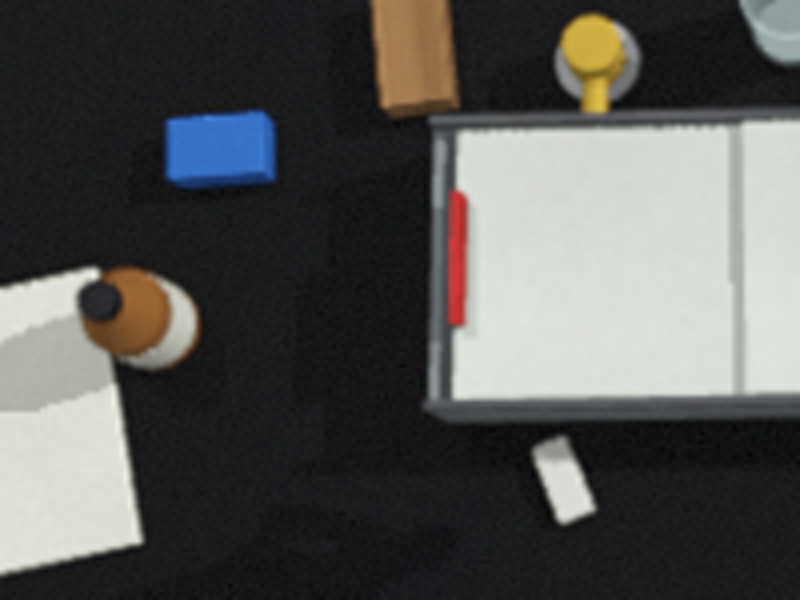

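```bash
python3 -m creep '[[6.7,0,27,0,0],[6.7,0,27,0,0],[6.7,0,27,0,0],[6.7,0,27,0,0],[6.7,0,27,0,0],[6.7,0,27,0,0],[6.7,0,27,0,0],[6.7,0,27,0,0],[6.7,0,27,0,0],[6.7,0,27,0,0],[6.7,0,27,0,0],[6.7,0,27,0,0],[0,0,0,0,0]]'; python3 st.py
```

```text
time: 4.0
tool_pos: [560.1, 280.4, 256.9]
tcp_rot: [-0.705, 0.001, -0.002, 0.71]
contact_force: [0.4, 0.4, -0.0]
grip_width: -0.3
t 4.0 tcp [560.1 280.4 256.9] box xy 0.4 255.0 toolx yaw -0.27 down [ 0.002  0.007 -1.   ] F [ 0.4  0.4 -0. ] w -0.3
q [-0.23  0.49 -0.42  1.83  0.25  0.87 -0.78]
```

```bash
python3 -m creep '[[0,24.5,0,0,0],[0,24.5,0,0,0],[0,24.5,0,0,0],[0,24.5,0,0,0],[0,24.5,0,0,0],[0,24.5,0,0,0],[0,0,0,0,0],[0,0,0,0,0]]'; python3 st.py; python3 - <<'E'
from h import *
c=viewer.camera("top")
crop(c,"d.png",145,135,345,285,4)
c=viewer.camera("side")
crop(c,"ds.png",130,100,380,290,3)
E
```

```text
time: 4.67
tool_pos: [558.9, 271.8, 108.3]
tcp_rot: [0.708, -0.005, 0.003, -0.706]
contact_force: [0.3, -0.3, 1.2]
grip_width: -0.0
t 4.67 tcp [558.9 271.8 108.3] box xy -0.7 246.4 toolx yaw -0.6 down [-0.003 -0.002 -1.   ] F [ 0.3 -0.3  1.2] w -0.0
q [-0.3   0.68 -0.33  1.93  0.37  0.6  -0.88]
```

View pics/d.png

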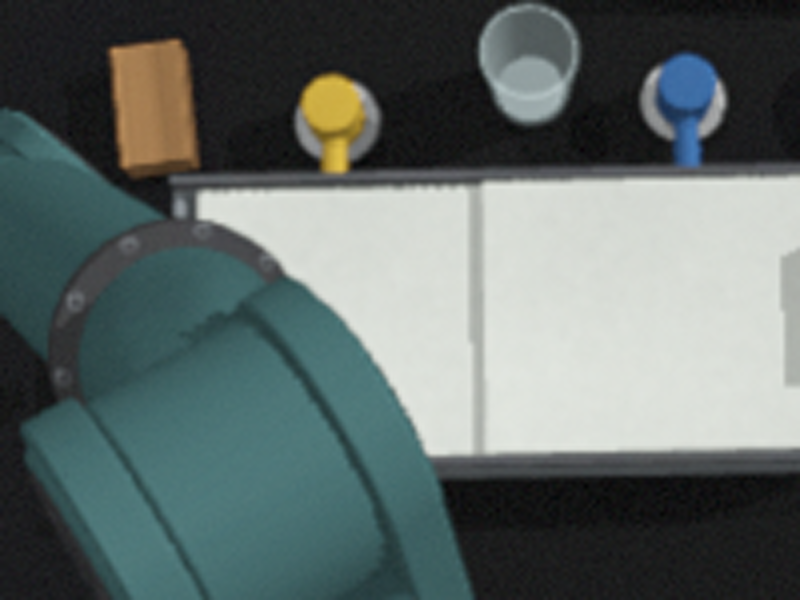

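View pics/ds.png

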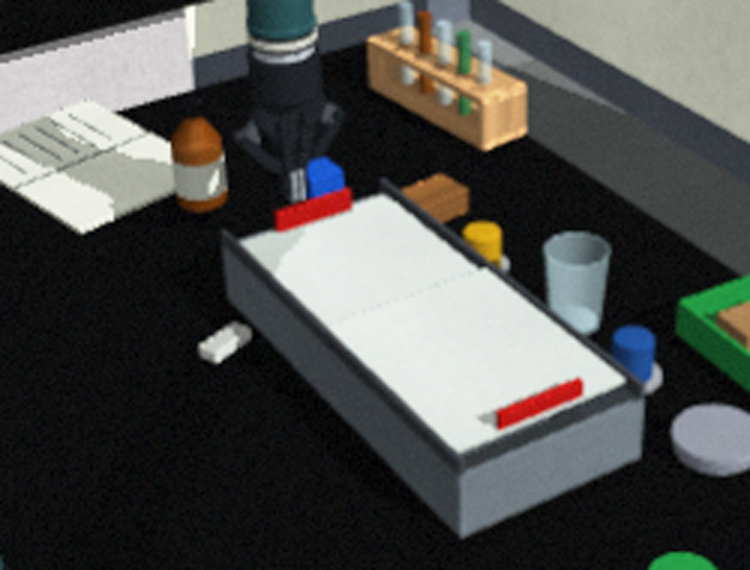

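```bash
python3 -m creep '[[0,0,-10,0,0],[0,0,-10,0,0],[0,0,-10,0,0],[0,0,-10,0,0],[0,0,-10,0,0],[0,0,-10,0,0]]'; python3 st.py; python3 - <<'E'
from h import *
c=viewer.camera("side")
crop(c,"ds2.png",130,100,380,290,3)
E
```

```text
time: 5.27
tool_pos: [560.0, 212.6, 110.1]
tcp_rot: [-0.706, 0.002, -0.004, 0.708]
contact_force: [1.5, 3.1, 2.3]
grip_width: -0.1
t 5.27 tcp [560.  212.6 110.1] box xy 0.9 187.2 toolx yaw -0.52 down [ 0.002  0.002 -1.   ] F [1.5 3.1 2.3] w -0.1
q [-0.2   0.65 -0.34  1.99  0.38  0.56 -0.81]
```

View pics/ds2.png

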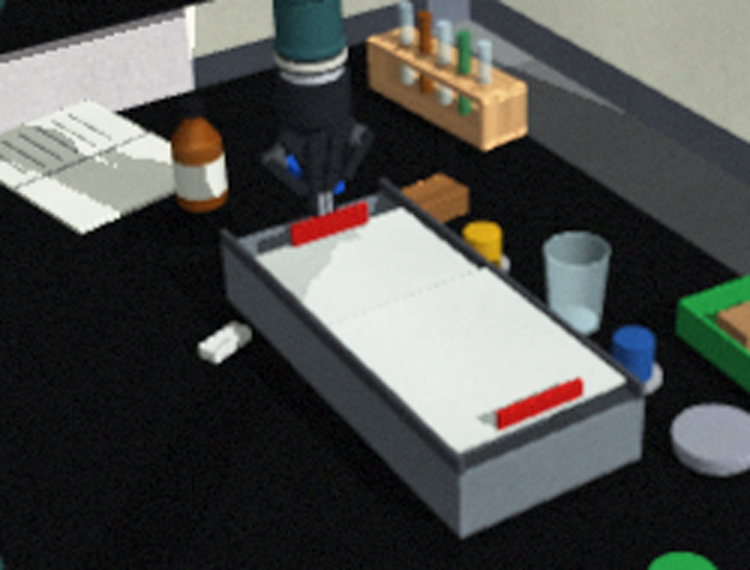

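```bash
python3 -m creep '[[0,0,-10,0,0],[0,0,-10,0,0],[0,0,-10,0,0],[0,0,-10,0,0],[0,0,-10,0,0],[0,0,-10,0,0],[0,0,-10,0,0],[0,0,-10,0,0],[0,0,-10,0,0],[0,0,-10,0,0],[0,0,-10,0,0],[0,0,-10,0,0],[0,0,0,0,0]]'; python3 st.py; python3 - <<'E'
from h import *
c=viewer.camera("side")
crop(c,"ds3.png",130,100,380,290,3)
E
```

```text
time: 6.4
tool_pos: [557.0, 88.8, 108.8]
tcp_rot: [0.708, -0.006, 0.003, -0.706]
contact_force: [-0.4, 0.4, 0.3]
grip_width: -0.3
t 6.4 tcp [557.   88.8 108.8] box xy -1.0 63.4 toolx yaw -0.73 down [-0.003 -0.004 -1.   ] F [-0.4  0.4  0.3] w -0.3
q [ 0.01  0.63 -0.34  2.06  0.41  0.53 -0.65]
```

View pics/ds3.png

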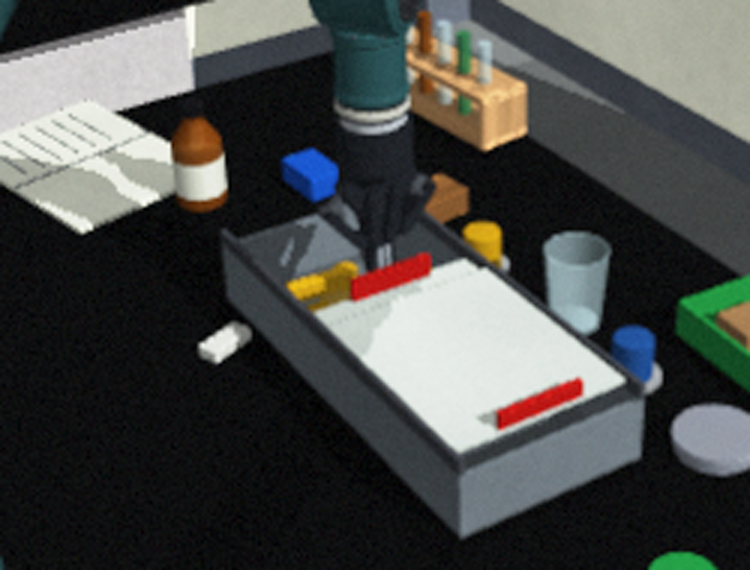

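```bash
python3 -m creep '[[0,0,-6,0,0],[0,0,-6,0,0],[0,0,-5,0,0],[0,0,0,0,0]]'; python3 st.py; python3 - <<'E'
from h import *
c=viewer.camera("side")
crop(c,"ds4.png",130,100,380,290,3)
E
```

```text
time: 6.78
tool_pos: [556.6, 74.3, 108.8]
tcp_rot: [0.708, -0.005, 0.002, -0.706]
contact_force: [0.4, -1.0, 0.9]
grip_width: -0.2
t 6.78 tcp [556.6  74.3 108.8] box xy -1.4 48.9 toolx yaw -0.57 down [-0.003 -0.002 -1.   ] F [ 0.4 -1.   0.9] w -0.2
q [ 0.04  0.62 -0.35  2.07  0.41  0.52 -0.62]
```

View pics/ds4.png

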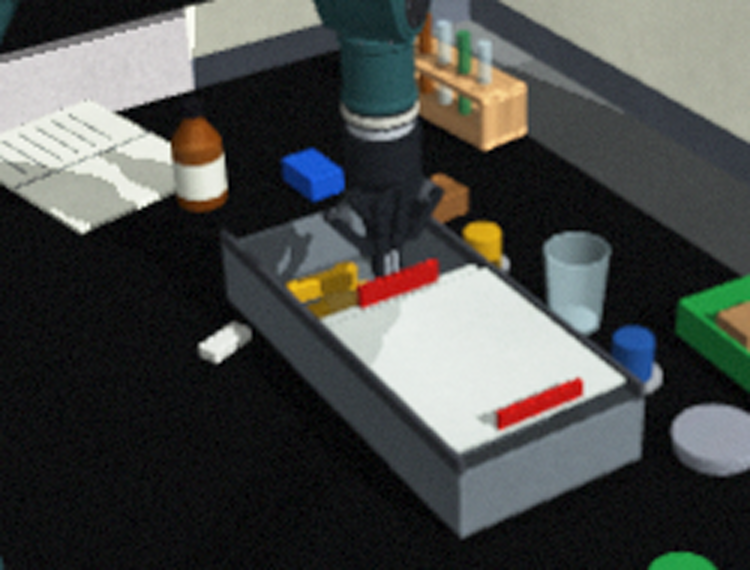

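```bash
python3 -m creep '[[0,0,-4,0,0],[0,0,-3,0,0],[0,0,0,0,0],[0,0,0,0,0]]'; python3 st.py; python3 -m creep '[[0,0,5,0,0],[0,0,6,0,0],[0,-20,4,0,0],[0,-30,0,0,0],[0,-35,0,0,0],[0,-35,0,0,0],[0,0,-30,0,0],[0,0,-40,0,0],[0,0,-40,0,0],[0,0,-40,0,0],[0,0,-40,0,0],[0,0,-40,0,0],[0,0,0,0,0]]'; python3 st.py;  python3 - <<'E'
from h import *
c=viewer.camera("top")
crop(c,"e.png",165,135,365,285,4)
c=viewer.camera("side")
crop(c,"es.png",180,140,330,250,5)
E
```

```text
time: 7.17
tool_pos: [557.9, 68.3, 109.3]
tcp_rot: [0.707, -0.003, 0.003, -0.707]
contact_force: [-0.3, 0.9, -0.1]
grip_width: -0.1
t 7.17 tcp [557.9  68.3 109.3] box xy 0.1 42.9 toolx yaw -0.53 down [-0.    -0.001 -1.   ] F [-0.3  0.9 -0.1] w -0.1
q [ 0.05  0.62 -0.35  2.07  0.41  0.52 -0.61]
time: 8.25
tool_pos: [555.0, -157.4, 228.9]
tcp_rot: [0.709, -0.008, 0.008, -0.705]
contact_force: [-1.6, -2.3, 0.5]
grip_width: 0.1
t 8.25 tcp [ 555.  -157.4  228.9] box xy -0.9 -182.8 toolx yaw -1.3 down [-0.001 -0.007 -1.   ] F [-1.6 -2.3  0.5] w 0.1
q [ 0.51  0.47 -0.43  1.96  0.28  0.77 -0.1 ]
```

View pics/e.png

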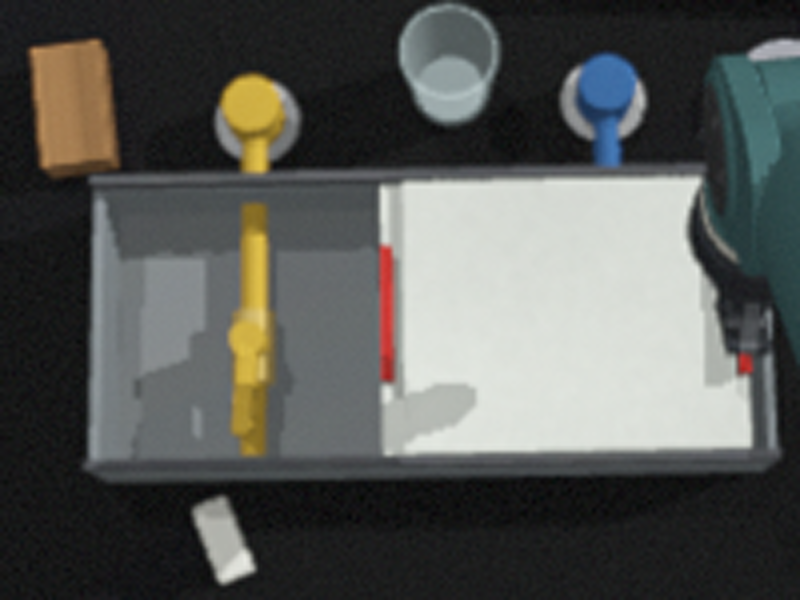

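View pics/es.png

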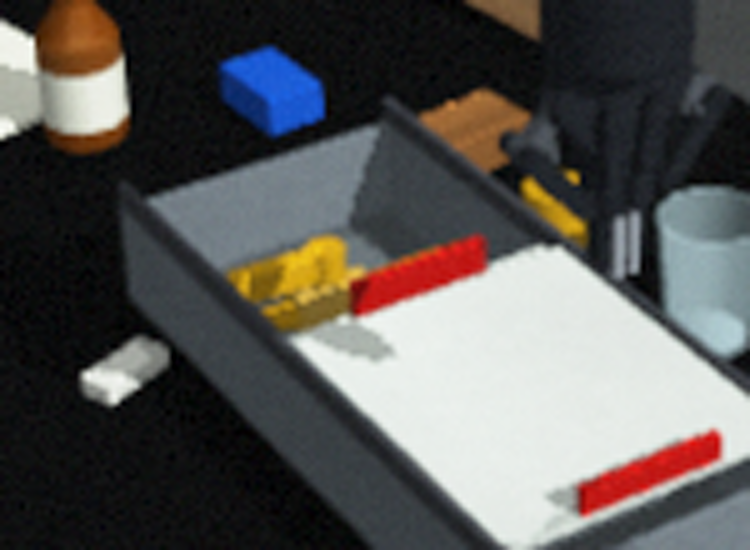

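```bash
python3 - <<'E'
from h import *
c=viewer.camera("top")
def o(l): return np.array(l,float)/4+[165,135]
cen=np.array([557.5,25.4]); a=np.radians(-0.5)
xv=np.array([np.cos(a),np.sin(a)]); yv=np.array([-np.sin(a),np.cos(a)])
for k,(u,v,z) in {"hub":(248,338,62),"tip L":(233,432,62),"tip R":(253,434,62),"pipe far":(256,205,30),"pipe near":(254,452,30),"ltab out far":(380,247,100),"ltab out near":(381,381,100),"inner edge near":(404,455,83),"post":(251,105,50)}.items():
    p=back(c,o([(u,v)]),z)[0,:2]; d=p-cen; print(k,p.round(1),"box",(d@xv).round(1),(d@yv).round(1))
E
```

```text
hub [549.3 149.6] box -9.3 124.1
tip L [485.2 159.9] box -73.4 133.9
tip R [483.6 146.4] box -75.0 120.3
pipe far [650.1 147.5] box 91.6 122.9
pipe near [475.1 149.4] box -83.5 123.3
ltab out far [601.9  57.1] box 44.2 32.1
ltab out near [511.9  57.8] box -45.8 32.0
inner edge near [464.8  44.1] box -92.9 17.9
post [717.7 148.7] box 159.1 124.7
```

```bash
python3 -m creep '[[-5.4,0,20,0,0],[-5.4,0,30,0,0],[-5.4,0,30,0,0],[-5.4,0,30,0,0],[-5.4,0,30,0,0],[-5.4,0,30,0,0],[-5.4,0,30,0,0],[-5.4,0,30,0,0],[-5.4,0,26,0,0],[-5.4,0,20,0,0],[0,0,0,0,0],[0,0,0,0,0],[0,0,0,0,0]]'; python3 st.py
```

```text
time: 9.48
tool_pos: [503.9, 131.2, 229.3]
tcp_rot: [0.707, -0.002, 0.002, -0.707]
contact_force: [-0.4, -0.4, 0.7]
grip_width: 0.0
t 9.48 tcp [503.9 131.2 229.3] box xy -54.5 105.3 toolx yaw -0.37 down [-0. -0. -1.] F [-0.4 -0.4  0.7] w 0.0
q [ 0.02  0.41 -0.48  2.08  0.28  0.72 -0.64]
```

```bash
python3 -m creep '[[0,0,-7,0,0],[0,15,-6,0,0],[0,25,0,0,0],[0,25,0,0,0],[0,25,0,0,0],[0,15,0,0,0],[0,0,0,0,0],[0,0,0,0,0]]'; python3 st.py; python3 - <<'E'
from h import *
c=viewer.camera("side")
crop(c,"f.png",180,100,330,250,4)
E
```

```text
time: 10.15
tool_pos: [504.1, 115.8, 123.7]
tcp_rot: [0.708, -0.005, 0.003, -0.707]
contact_force: [-0.5, 0.3, 0.0]
grip_width: 0.2
t 10.15 tcp [504.1 115.8 123.7] box xy -54.2 89.9 toolx yaw -0.62 down [-0.002 -0.001 -1.   ] F [-0.5  0.3  0. ] w 0.2
q [-0.04  0.56 -0.37  2.16  0.42  0.49 -0.74]
```

View pics/f.png

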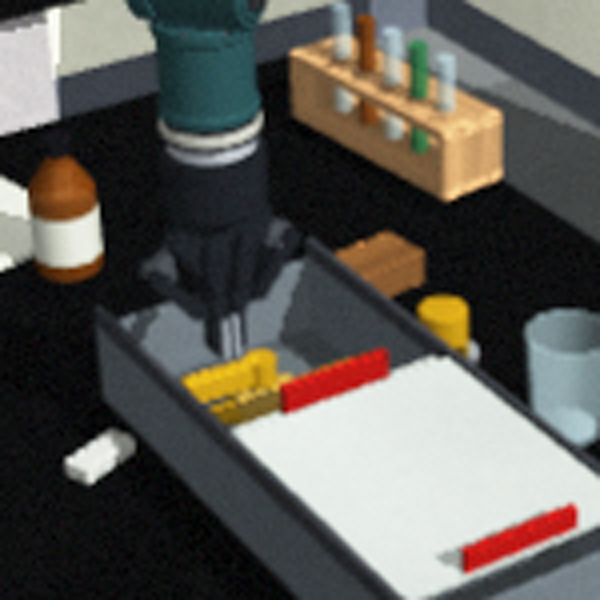

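```bash
python3 -m creep '[[0,18,0,0,0],[0,18,0,0,0],[0,16,0,0,0],[0,0,0,0,0],[0,0,0,0,0]]'; python3 st.py; python3 - <<'E'
from h import *
c=viewer.camera("side")
crop(c,"f2.png",180,100,330,250,4)
E
```

```text
time: 10.62
tool_pos: [504.9, 117.2, 73.0]
tcp_rot: [0.707, -0.003, 0.004, -0.707]
contact_force: [-0.0, -0.7, 0.8]
grip_width: -0.1
t 10.62 tcp [504.9 117.2  73. ] box xy -53.4 91.3 toolx yaw -0.54 down [ 0.001 -0.    -1.   ] F [-0.  -0.7  0.8] w -0.1
q [-0.1   0.65 -0.29  2.18  0.48  0.38 -0.8 ]
```

View pics/f2.png

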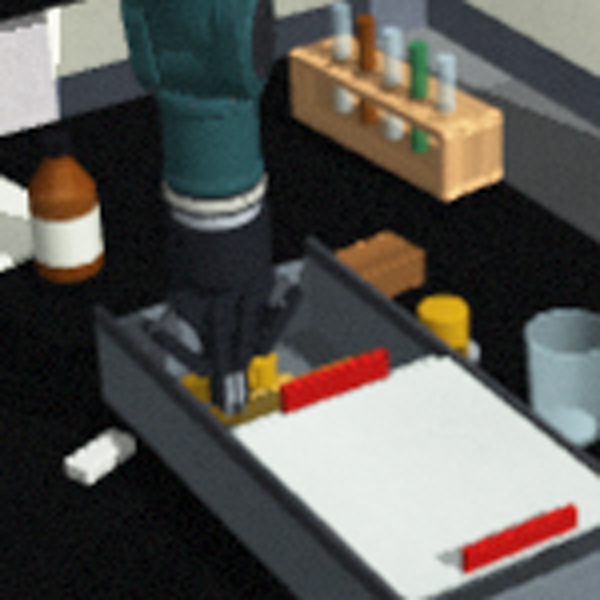

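```bash
python3 -m creep '[[0,1,8,0,0],[0,1,8,0,0],[-1.6,0,4.5,0.1,0],[-1.6,0,4.5,0.1,0],[-1.6,0,4.5,0.1,0],[-1.6,0,4.5,0.1,0],[-1.6,0,4.5,0.1,0],[-1.6,0,4.5,0.1,0],[-1.6,0,4.5,0.1,0],[0,0,0,0,0]]'; cat >> st.py <<'E'
pv=np.array([-9.3,123.7]); b=np.array([d@xv,d@yv]); th=-np.arctan2(M[1,0],M[0,0])+a
hd=np.array([-np.cos(th),np.sin(th)]); nn=np.array([np.sin(th),np.cos(th)])
print("tool turn from box",th.round(3),"rho",((b-pv)@hd).round(1),"normal offs (contact -18)",((b-pv)@nn).round(1))
E
python3 st.py; python3 - <<'E'
from h import *
c=viewer.camera("side")
crop(c,"f3.png",180,100,330,250,4)
E
```

```text
time: 11.5
tool_pos: [503.6, 167.5, 71.0]
tcp_rot: [-0.663, 0.245, -0.246, 0.663]
contact_force: [0.1, -0.0, -0.6]
grip_width: 0.1
t 11.5 tcp [503.6 167.5  71. ] box xy -55.1 141.6 toolx yaw -40.63 down [ 0.001  0.    -1.   ] F [ 0.1 -0.  -0.6] w 0.1
q [-0.32  0.65 -0.11  2.16  0.2   0.35 -1.31]
tool turn from box 0.7 rho 46.6 normal offs (contact -18) -15.8
```

View pics/f3.png

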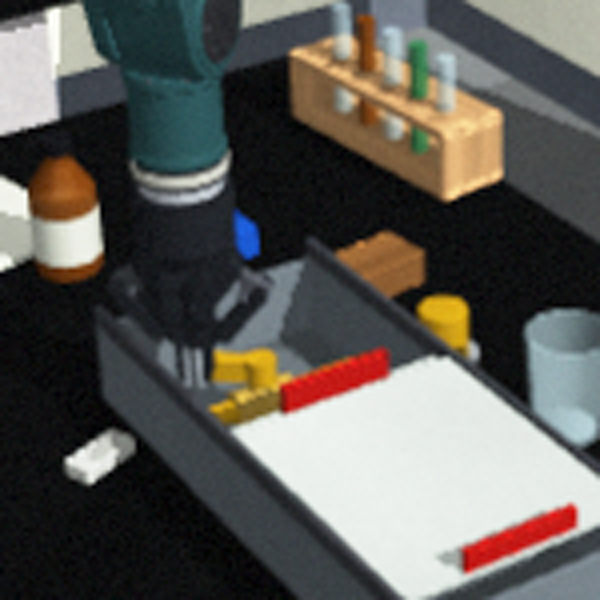

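```bash
python3 -m creep '[[-1.6,0,4.4,0.1,0],[-1.6,0,4.4,0.1,0],[-1.6,0,4.4,0.1,0],[-1.6,0,4.4,0.1,0],[-1.6,0,4.4,0.1,0],[-1.6,0,4.4,0.1,0],[-1.6,0,4.4,0.1,0],[0,0,0,0,0]]'; python3 st.py; python3 - <<'E'
from h import *
c=viewer.camera("side")
crop(c,"f4.png",180,100,330,250,4)
E
```

```text
time: 12.22
tool_pos: [522.7, 192.7, 70.4]
tcp_rot: [-0.539, 0.458, -0.457, 0.539]
contact_force: [-0.6, 1.6, 0.3]
grip_width: -0.1
t 12.22 tcp [522.7 192.7  70.4] box xy -36.2 167.0 toolx yaw -80.61 down [-0.001  0.001 -1.   ] F [-0.6  1.6  0.3] w -0.1
q [-0.47  0.66  0.05  2.1  -0.08  0.38 -1.76]
tool turn from box 1.398 rho 47.3 normal offs (contact -18) -19.1
```

View pics/f4.png

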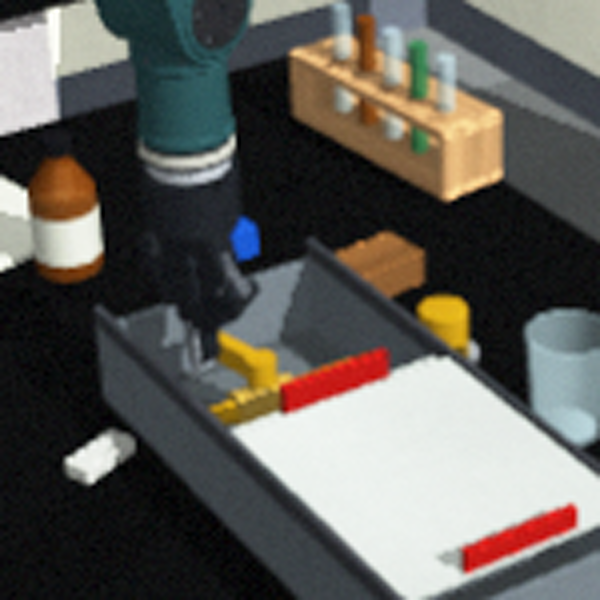

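```bash
python3 -m creep '[[-1.6,0,4.4,0.1,0],[-1,0,3.6,0.07,0],[0,0,1,0,0],[0,0,0,0,0],[0,0,0,0,0]]'; python3 st.py
```

```text
time: 12.68
tool_pos: [531.2, 195.5, 70.3]
tcp_rot: [-0.499, 0.501, -0.501, 0.499]
contact_force: [-2.1, 1.3, 0.9]
grip_width: 0.0
t 12.68 tcp [531.2 195.5  70.3] box xy -27.8 169.9 toolx yaw -90.25 down [-0.001  0.001 -1.   ] F [-2.1  1.3  0.9] w 0.0
q [-0.49  0.67  0.09  2.08 -0.15  0.39 -1.87]
tool turn from box 1.566 rho 46.3 normal offs (contact -18) -18.3
```

```bash
python3 -m creep '[[0,0,1.5,0,0],[0,0,0,0,0],[0,0,0,0,0]]'; python3 st.py; python3 - <<'E'
from h import *
c=viewer.camera("side")
crop(c,"f5.png",180,100,330,250,4)
E
```

```text
time: 12.93
tool_pos: [533.0, 195.1, 70.2]
tcp_rot: [-0.498, 0.502, -0.502, 0.498]
contact_force: [-1.8, 1.2, 0.0]
grip_width: 0.3
t 12.93 tcp [533.  195.1  70.2] box xy -26.0 169.5 toolx yaw -90.42 down [-0.  0. -1.] F [-1.8  1.2  0. ] w 0.3
q [-0.49  0.67  0.09  2.08 -0.15  0.39 -1.87]
tool turn from box 1.569 rho 45.8 normal offs (contact -18) -16.7
```

View pics/f5.png

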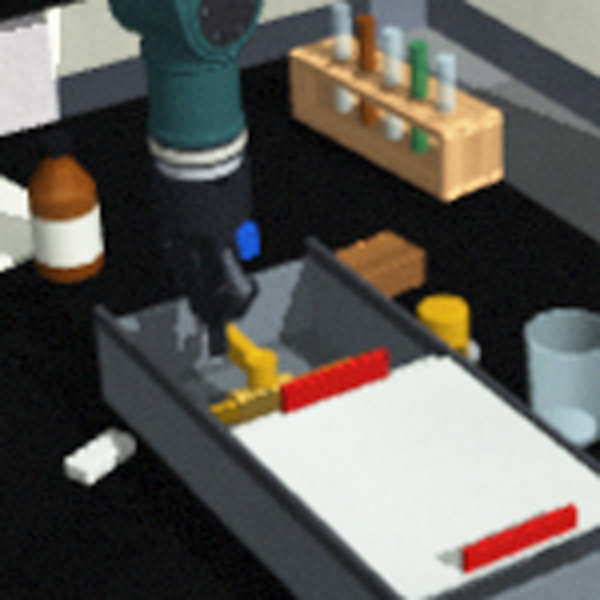

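```bash
python3 -m creep '[[0,0,1.5,0,0],[0,0,0,0,0]]'; python3 st.py;  python3 -m creep '[[0,0,1.5,0,0],[0,0,0,0,0]]'; python3 st.py
```

```text
time: 13.15
tool_pos: [533.3, 195.0, 70.2]
tcp_rot: [-0.499, 0.503, -0.501, 0.497]
contact_force: [-4.9, 1.8, 3.0]
grip_width: -0.1
t 13.15 tcp [533.3 195.   70.2] box xy -25.7 169.4 toolx yaw -90.43 down [-0.003 -0.    -1.   ] F [-4.9  1.8  3. ] w -0.1
q [-0.49  0.67  0.09  2.08 -0.15  0.4  -1.87]
tool turn from box 1.57 rho 45.7 normal offs (contact -18) -16.3
time: 13.32
tool_pos: [533.4, 195.0, 70.1]
tcp_rot: [-0.5, 0.503, -0.5, 0.496]
contact_force: [-6.6, 1.9, 5.1]
grip_width: 0.2
t 13.32 tcp [533.4 195.   70.1] box xy -25.6 169.3 toolx yaw -90.41 down [-0.006 -0.001 -1.   ] F [-6.6  1.9  5.1] w 0.2
q [-0.49  0.68  0.09  2.08 -0.15  0.4  -1.87]
tool turn from box 1.569 rho 45.7 normal offs (contact -18) -16.2
```

```bash
python3 -m creep '[[0,0,-5,0,0],[0,0,-8,0,0],[0,0,-5,0,0],[0,0,0,0,0],[0,-20,0,0,0],[0,-30,0,0,0],[0,-35,0,0,0],[0,-35,0,0,0],[0,-35,0,0,0],[20,0,0,0,0],[30,0,0,0,0],[35,0,0,0,0],[35,0,0,0,0],[35,0,0,0,0],[35,0,0,0,0],[35,0,0,0,0],[35,0,0,0,0],[35,0,0,0,0],[30,0,0,0,0],[20,0,0,0,0]]'; python3 -m creep '[[20,0,0,0,0],[0,0,0,0,0],[0,0,0,0,0],[0,0,0,0,0]]'; python3 st.py; python3 - <<'E'
from h import *
c=viewer.camera("top")
cv2.imwrite("pics/g0.png",c["img"])
crop(c,"g.png",165,135,365,285,4)
E
```

```text
time: 14.98
tool_pos: [515.1, -154.6, 225.7]
tcp_rot: [0.497, -0.502, 0.504, -0.497]
contact_force: [-0.5, -0.1, 0.3]
grip_width: -0.1
time: 15.32
tool_pos: [515.3, -169.2, 225.2]
tcp_rot: [-0.498, 0.502, -0.502, 0.498]
contact_force: [-0.2, 1.1, -0.7]
grip_width: 0.2
t 15.32 tcp [ 515.3 -169.2  225.2] box xy -40.5 -194.9 toolx yaw -90.44 down [ 0.     0.001 -1.   ] F [-0.2  1.1 -0.7] w 0.2
q [ 0.09  0.41  0.19  2.06 -0.12  0.69 -1.22]
tool turn from box 1.57 rho -318.6 normal offs (contact -18) -31.5
```

View pics/g.png

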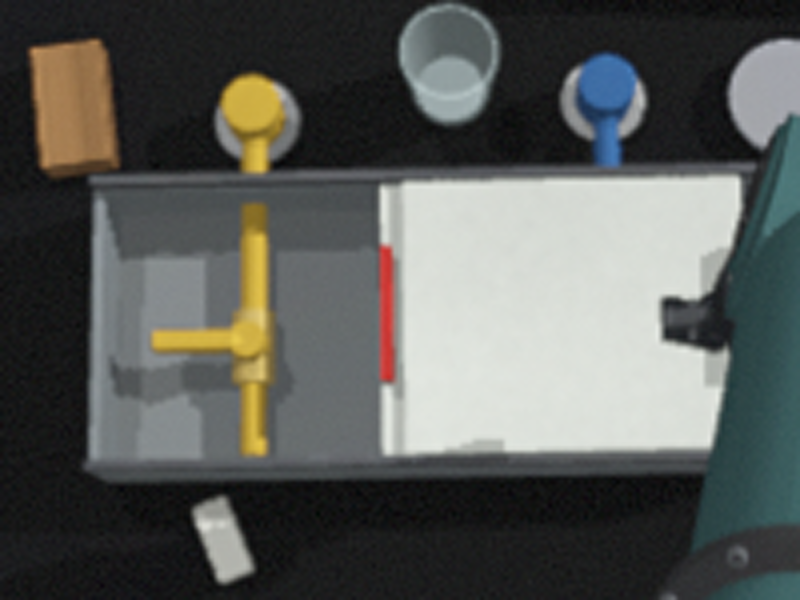

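View pics/g0.png

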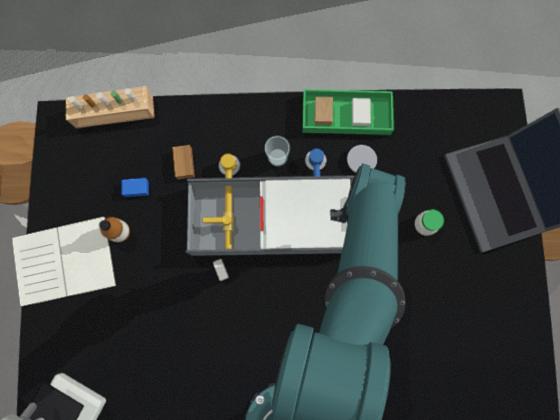

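```bash
python3 - <<'E'
from h import *
c=viewer.camera("top")
p=back(c,np.array([(152,341),(248,338),(381,247),(381,381)])/4+[165,135],[62,62,100,100]); print(p.round(1), np.degrees(np.arctan2(p[0,1]-p[1,1],p[0,0]-p[1,0])))
env.sign_off()
E
```

```text
[[548.8 215.3  62. ]
 [549.3 149.6  62. ]
 [601.9  56.4 100. ]
 [511.9  57.8 100. ]] 90.4668384969408
the job is handed in; nothing more can be done
```

The gas is off and the job is handed in; sign-off gives no verdict, so what follows rests on my own checks. The gas valve was in the left bay. I pushed the left cover's tab across with closed fingers, then pushed the yellow handle clockwise to its stop, and finished at about 15 s of the 45 s allowed.

- **Cover:** it moved about 181 mm from where it started, so it is at least 181 mm open against the 165 mm needed. I stopped it a few millimetres before its own stop, to keep it clear of the other cover.
- **Handle:** in the last top picture it points at 90.5° in the world. That is straight across its pipe, since the box is turned about −0.5°. At the end of the push the fingers stopped moving and the force rose to about 7 N, which is the stop.
- **Other things:** the right cover's inner edge measured 17.9 mm after the cover push, against about 17.5 mm before. In the last top picture that edge, the blue post and the loose things look as they did at the start. I compared the loose things by eye and did not measure them. The blue handle stayed covered throughout, so I could not see it.
- **Robot:** it ended with its fingertips about 200 mm above the bench and the force reading near zero.

No check failed. The only disagreement was that contact came about 2 mm off my finger and handle model. I allowed for it by pushing until the force rose.

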